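Lay the swab carton down, slot up, against the backstop

TASK

The swab carton has been left standing on end: push it over onto its back so that its dispensing slot faces up, then push it along the counter until its end sits flush and square against the aluminium backstop. Only push it, never lift or carry it, leave everything else on the counter where it is, and finish with the hand clear.

Things in the scene. Friction and masses are not known exactly. Their poses are not given: they have to be found in the camera images.
- carton: White paper-board swab carton, rigid, 150 mm tall (its z), 90 wide (its y), 50 deep (its x), 0.17 to 0.35 kg. It starts upright on a 50 x 90 mm end, a little off square to the backstop. Origin: centre of that end; x points from the slot face to the plain back, towards the backstop at the start. Lying on its back it is 50 mm high, 150 mm long, its x axis straight down.
- carton_top (a point): Centre of the carton's top end (150 mm from its origin along z); once the carton lies on its back, the centre of the end towards the backstop, 25 mm above the counter. Pushed steadily near the top of the slot face the carton tips about its far bottom edge with little sliding, and past about 18 degrees it falls on by itself.
- carton_slot (a point): Point on the slot face (the face at carton x = -25 mm), mid-width, 105 mm up from the standing end. The dark slot, 44 mm wide, runs from 65 mm up to and over the top edge, so it also shows from above as a dark patch at that edge of the top. At the start the slot face looks away from the backstop, roughly towards the robot.
- backstop: Aluminium angle fixed to the counter: wall 320 mm long (its y), 35 tall, 10 thick, a flat foot behind. Origin: at counter level, mid-length, on the wall's front surface, which looks to its -x, towards carton and robot; z up. The standing carton's origin is 235 to 275 mm in front of this surface; tipped, the carton lies some 30 to 105 mm short of it.
- vial: Bystander, loose, not to be disturbed: a small glass vial with a grey cap, 26 mm across, 55 mm tall. Origin: centre of its underside, on the counter.
- small_jar: Bystander, loose, not to be disturbed: a glass jar with a steel cap, 52 mm across, 60 mm tall. Origin: centre of its underside, on the counter.
- gel_bottle: Bystander, loose, not to be disturbed: a clear plastic bottle with a white cap, 48 mm across, 90 mm tall. Origin: centre of its underside, on the counter.
- pill_cup: Bystander, loose, not to be disturbed: a white plastic cup, 44 mm across the rim, 35 mm tall. Origin: centre of its underside, on the counter.
- syringe: Bystander, loose, not to be disturbed: a capped syringe, without needle, lying flat, about 105 mm long and 16 mm tall, its length along its y axis. Origin: centre of its underside, on the counter.
- steel_tray: Bystander, loose, not to be disturbed: an empty shallow steel tray, 110 x 170 x 22 mm. Origin: centre of its underside, on the counter.

How it is judged:
By the outcome, as a careful person would: the job done as asked, in the order asked, and still so for the second after the job is handed in, with the robot touching nothing.
It also fails if it takes over 45 s, if anything falls off the work surface, if the arm or the gripper's body presses on something with over 40 N, if the wrist force passes 120 N, or if a joint passes its speed limit or range.

ROBOT

A 6-joint arm with a two-finger parallel gripper is mounted at the origin on the work surface. World frame = base frame: x ahead of the robot, y to its left, z up, the work surface at z = 0. Lengths are in m, angles in rad, forces in N, time in s.
With the tool pointing down it reaches from about 0.425 to 0.95 m from the base axis. Payload 3.5 kg.
Tool frame: the origin (TCP) lies between the finger pads; the fingertips stand 17 mm ahead of it and the grasp point (between the pads) lies 2 mm behind it (ctrl.tip_reach is the distance from the TCP to the fingertips, in m); z points along the fingers, y is the direction in which the jaws open and shut (so a half turn about z gives the same grasp; the last joint's range is limited). The gripper opens to 85 mm and grips with 20 to 120 N. Pads are 22 mm wide; open, the fingers measure 114 mm over their backs; the gripper's body (76 mm by 85 mm) begins 54 mm behind the grasp point. The pads swing forward as they close: fully open they stand 13 mm farther back than shut.
Start: joints at [-0.15, 0.286, 1.577, -0, 1.279, -0.15], TCP at [0.675, 0, 0.248] pointing down, gripper open.
Joint ranges: [-2.77, 2.77], [-0.9, 2.22], [0.21, 2.48], [-1.53, 4.67], [0.24, 2.81], [-2.84, 2.84]. Speed limits (rad/s): [2.79, 2.79, 3.14, 3.14, 3.14, 3.14].

INTERFACE

Orientations are given as a unit quaternion [x, y, z, w].
In Python, from plant import monitor, imaging, workorder, ctrl gives the robot as it stands.
- The arm moves only by the tool send_rows, never from a script. Its argument "rows" is a list of rows, each a list of 4 numbers: the shift along the world's x, y, z normalised to -1 to 1, where 1 is 0.3 m, then the turn about the world's z normalised to -1 to 1, where 1 is 360 degrees. A call has 1 to 20 rows; each row is the pose to reach, as a shift and turn from the pose commanded when the call began, turning the shorter way round; what a row does not reach only later rows make up. A row lasts 1/8 s, in which the tool goes at most 62.5 mm and 10.7 degrees, less where a joint would pass 70% of its speed; a pose out of reach is approached as far as the arm can. A call with a number of a shift or a turn outside -1 to 1 is refused whole. A call with a gripper value outside its range is refused whole. "jaw" is the closure, from 0 (fully open) to 1 (shut), set as the call begins (left out, the last holds). The fingers move at their own pace and stop on an object; "newtons" is the grip in N (left out, the last holds). Time passes only in rows, so rows that repeat a pose let the fingers close. It gives the time, the measured TCP pose, the force and the opening at its end, in the units of the state.
- monitor.get_state(): the state, without advancing time (a new reading comes with each control period).
- imaging.read_camera(name): name is "scene" or "side" or "wrist"; returns the picture (420x560x3 uint8, red, green, blue); there is no depth.
- imaging.calibration(name): a dict with "intrinsics" (3x3 intrinsics, pixels), "dist_coeffs" ([k1, k2, p1, p2, k3] as OpenCV has them; the pictures are not rectified), "cam_to_world" (4x4, takes a point from camera to world coordinates). Camera axes: x right, y up, looking along -z (the intrinsics and any distortion apply to the point x, -y, -z); pixel columns grow to the right and rows downward; lengths in m; the calibration is good to about 2 mm. A picture is of the moment at which its call begins: read the wrist's pose just before it. calibration takes no time and is no camera call; for the wrist camera it gives the pose at the moment of the call.
- workorder.sign_off(): hands the job in, once; it reports no verdict.
The state is a dict: "time": time; "qpos": joint angles; "dq": joint speeds; "joint_efforts": joint torques, N m; "eef_pos": TCP position; "tcp_rot": TCP orientation; "contact_force": force on the tool from outside, world axes, zero at the start; "wrist_torque": the same for the moment, N m; "opening": opening from 0.0 (shut) to 1.0 (fully open).
Only numpy, scipy, OpenCV 4.12 (cv2) and the standard library are available. Lean on these libraries where they do the work, as an engineer would, in place of code of your own. Each camera call takes 0.05 s, during which the arm holds its last target.

## Working session

There is one attempt and no reset: what is moved stays moved. The work goes in short steps, Python scripts to look and compute and a tool call to move; the robot and the scene stay as the last step left them, time stands still between calls to the robot, and variables do not carry over. Pictures are saved under pics/ and viewed, and the job is handed in when it is done.

Besides the shell and the picture viewer there is one more tool, called after "Request:" as a command line: name --pt "numbers of a row" for each row, then --argument value for the rest. send_rows: Moves the arm, as the interface text tells. Scaled input: -1 to 1 covers 0.3 m each way for a shift and 360 degrees each way for a turn. Its arguments: {"type":"object","properties":{"rows":{"type":"array"},"jaw":{"type":"number"},"newtons":{"type":"number"}},"required":["rows"]}

```bash
ls; mkdir -p pics
cat > h.py <<'E'
import numpy as np, cv2
from plant import monitor, imaging, workorder, ctrl
def cam(n):
    c=imaging.calibration(n); return np.array(c["intrinsics"],float),np.array(c["dist_coeffs"],float),np.array(c["cam_to_world"],float)
def ray(n,uv,C=None):
    K,d,T=C or cam(n); p=cv2.undistortPoints(np.array([[uv]],float),K,d)[0,0]
    v=T[:3,:3]@np.array([p[0],-p[1],-1.]); return T[:3,3],v
def onz(n,uv,z,C=None):
    o,v=ray(n,uv,C); return o+v*(z-o[2])/v[2]
def proj(n,P,C=None):
    K,d,T=C or cam(n); P=np.atleast_2d(P); q=(P-T[:3,3])@T[:3,:3]; q=q*[1,-1,-1]
    return cv2.projectPoints(q.reshape(-1,1,3),np.zeros(3),np.zeros(3),K,d)[0][:,0]
def tri(n1,u1,n2,u2,C1=None,C2=None):
    o1,v1=ray(n1,u1,C1);o2,v2=ray(n2,u2,C2)
    A=np.stack([v1,-v2],1);t=np.linalg.lstsq(A,o2-o1,rcond=None)[0]
    a=o1+t[0]*v1;b=o2+t[1]*v2;return (a+b)/2,np.linalg.norm(a-b)
def save(n,f):
    im=imaging.read_camera(n); np.save(f'pics/{f}.npy',im); cv2.imwrite(f'pics/{f}.png',cv2.cvtColor(im,cv2.COLOR_RGB2BGR)); return im
E
python3 - <<'E'
from h import *
for n in("scene","side","wrist"):
    save(n,n+"0"); print(n,cam(n)[2].round(3).tolist())
s=monitor.get_state();print(s)
E
```

```text
pics
scene [[-0.827, -0.481, 0.291, 0.972], [0.562, -0.703, 0.436, 0.503], [-0.005, 0.524, 0.852, 1.192], [0.0, 0.0, 0.0, 1.0]]
side [[-0.988, 0.09, -0.129, 0.405], [-0.157, -0.502, 0.851, 1.211], [0.012, 0.86, 0.509, 0.88], [0.0, 0.0, 0.0, 1.0]]
wrist [[1.0, -0.001, 0.003, 0.676], [0.0, 0.948, 0.318, 0.083], [-0.003, -0.318, 0.948, 0.372], [0.0, 0.0, 0.0, 1.0]]
{'time': 0.15, 'qpos': array([-1.49985775e-01,  2.86997070e-01,  1.57785569e+00, -1.12703472e-05,
        1.27859464e+00, -1.49984634e-01]), 'dq': array([ 0.0017696 , -0.00265781, -0.00645786, -0.00121885,  0.00067574,
       -0.00154403]), 'joint_efforts': array([ 7.91554030e-04, -4.06602967e+01, -2.93140125e+01, -8.94972595e-05,
        3.96185191e-03, -2.97825103e-06]), 'eef_pos': array([6.74515128e-01, 1.09932957e-04, 2.47233525e-01]), 'tcp_rot': array([ 7.07105729e-01,  7.07107225e-01, -5.54746703e-04, -7.43172306e-04]), 'contact_force': array([ 0.22837057, -0.18470837,  0.82057917]), 'wrist_torque': array([ 0.03348889,  0.0146199 , -0.00165935]), 'opening': 0.9991766430036024}
```

View pics/scene0.png

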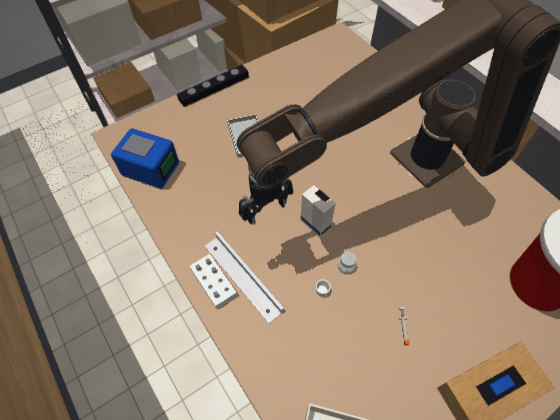

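View pics/side0.png

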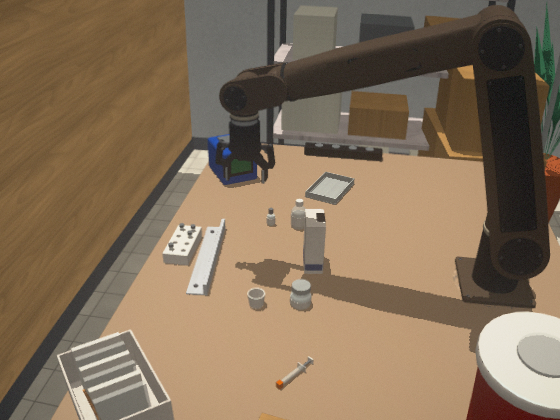

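View pics/wrist0.png

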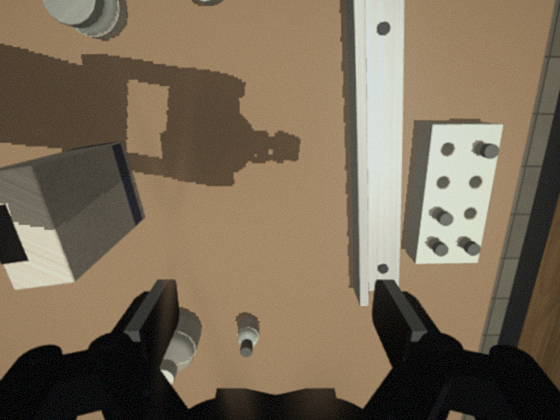

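The scene image shows the carton at about (318,210), slot patch (322,196), and backstop running from (215,240) to (275,310). The side image shows it at (314,240), with the gel bottle and vial just beyond it. I'll zoom in to get corner pixels.

Run:
```python
import cv2
def z(f,x0,y0,x1,y1,s):
    im=cv2.imread(f'pics/{f}.png')[y0:y1,x0:x1]
    im=cv2.resize(im,None,fx=s,fy=s,interpolation=cv2.INTER_CUBIC)
    for x in range((x0+9)//10*10,x1,10): cv2.line(im,((x-x0)*s,0),((x-x0)*s,6 if x%50 else 18),(0,0,255),1)
    for y in range((y0+9)//10*10,y1,10): cv2.line(im,(0,(y-y0)*s),(6 if y%50 else 18,(y-y0)*s),(0,0,255),1)
    return im
import numpy as np
cv2.imwrite('pics/zsc.png',z('scene0',180,170,380,320,4))
cv2.imwrite('pics/zsi.png',z('side0',180,170,370,320,4))
```

```text
(no output)
```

View pics/zsc.png

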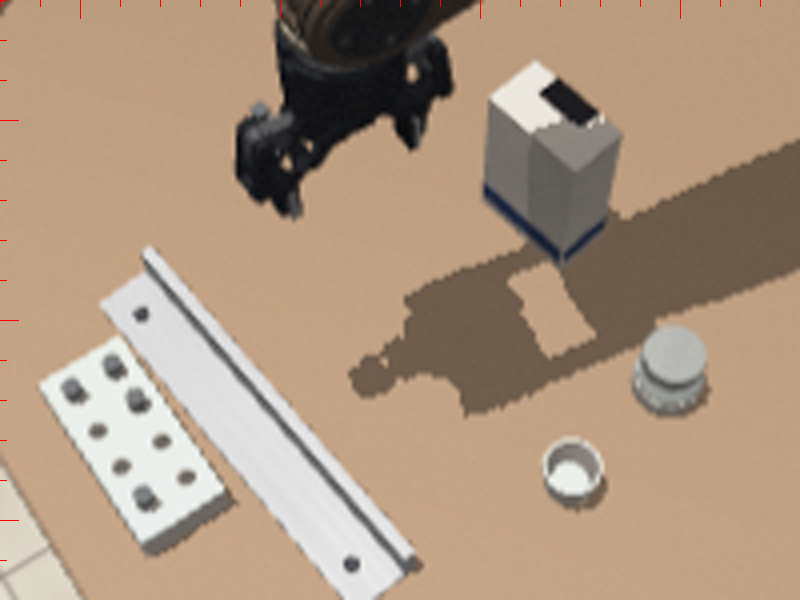

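View pics/zsi.png

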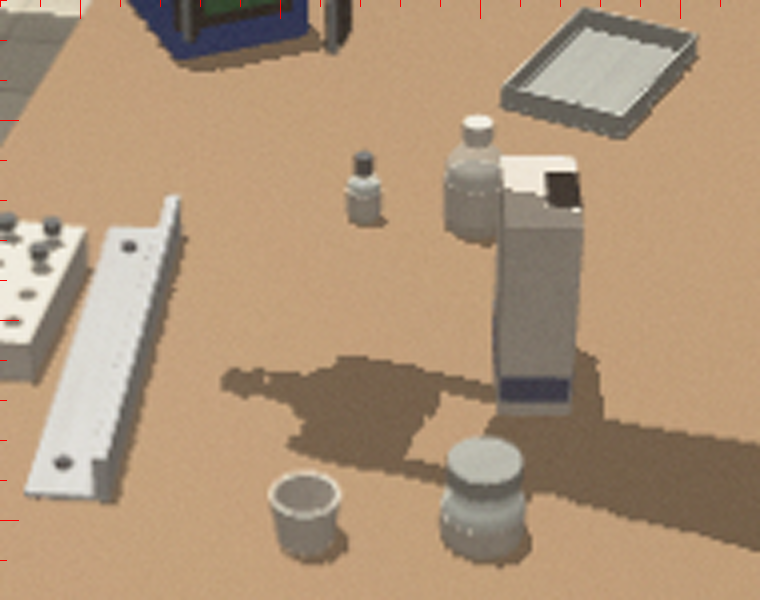

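Run:
```python
from h import *
S=lambda x,y:(180+x/4-.4,170+y/4-.4)
print('carton top scene, z=.15')
names={'sR':(535,62),'bR':(489,98),'sL':(621,133),'bL':(575,170)}
P={k:onz('scene',S(*v),.15) for k,v in names.items()}
for k in P:print(k,P[k].round(4))
print('side top');
Q={k:onz('side',S(*v),.15) for k,v in {'bL':(501,226),'sL':(580,226),'bR':(501,157),'sR':(577,157)}.items()}
for k in Q:print(k,Q[k].round(4), tri('scene',S(*names[k]),'side',S(*{'bL':(501,226),'sL':(580,226),'bR':(501,157),'sR':(577,157)}[k])))
print('bottom bL',onz('scene',S(563,262),0),onz('scene',S(485,196),0),onz('scene',S(606,220),0),'side',onz('side',S(498,413),0),onz('side',S(571,413),0))
a=onz('scene',S(150,247),.035);b=onz('scene',S(420,558),.035);print('wall front top',a,b,np.degrees(np.arctan2(-(b-a)[0],(b-a)[1])))
a=onz('side',S(181,197),.035);b=onz('side',S(108,459),.035);print('side wall',a,b,np.degrees(np.arctan2(-(b-a)[0],(b-a)[1])))
a=onz('side',S(182,237),.0);b=onz('side',S(118,500),.0);print('side wall bot',a,b)
for n,c,h in(('jar',(674,352),.06),('cup',(573,466),.035)):print(n,onz('scene',S(*c),h))
for n,c,h in(('jar',(484,462),.06),('cup',(305,495),.035),('vial cap',(364,156),.055),('gel cap',(478,122),.09)):print(n,onz('side',S(*c),h))
```

```text
carton top scene, z=.15
sR [ 0.4777 -0.0541  0.15  ]
bR [ 0.5249 -0.0472  0.15  ]
sL [0.4638 0.0317 0.15  ]
bL [0.5105 0.038  0.15  ]
side top
bL [0.5152 0.0422 0.15  ] (array([0.51331873, 0.03992379, 0.15058473]), np.float64(0.005262168194460416))
sL [0.4659 0.0335 0.15  ] (array([0.46504004, 0.03256706, 0.15030519]), np.float64(0.002238270881392049))
bR [ 0.5253 -0.0442  0.15  ] (array([ 0.52501693, -0.047447  ,  0.14866135]), np.float64(0.0014756001167552145))
sR [ 0.4753 -0.0532  0.15  ] (array([ 0.47596736, -0.05568613,  0.14800228]), np.float64(0.00145084334080894))
bottom bL [0.50383635 0.03399756 0.        ] [ 0.51928116 -0.05042662  0.        ] [0.45208687 0.02282108 0.        ] side [ 5.12182792e-01  3.77959346e-02 -1.11022302e-16] [0.46384145 0.02955287 0.        ]
wall front top [ 0.77357441 -0.14327506  0.035     ] [0.74201898 0.17966446 0.035     ] 5.580833641726644
side wall [ 0.7725171  -0.14072602  0.035     ] [0.74201072 0.17447837 0.035     ] 5.528032873815744
side wall bot [ 0.77301879 -0.14019457  0.        ] [0.73856236 0.1711333  0.        ]
jar [0.50562093 0.1632585  0.06      ]
cup [0.61235144 0.18535418 0.035     ]
jar [0.50741529 0.16831536 0.06      ]
cup [0.61418855 0.18756583 0.035     ]
vial cap [ 0.64266152 -0.19083947  0.055     ]
gel cap [ 0.55795622 -0.19573777  0.09      ]
```

Measured so far:

| Item | Result |
|---|---|
| Carton top-of-slot-face centre | (0.471, -0.0105), yaw about 8.5° |
| Backstop front centre | (0.758, 0.018), yaw about 5.5° |
| Neighbours | all 0.16 m or more to either side of the path |

Next I go over and behind the carton with the jaw part open, so there are two contacts either side of the slot.

Request:
send_rows --pt "-0.2 -0.01 0 -0.03" --pt "-0.4 -0.02 0 -0.06" --pt "-0.6 -0.04 0 -0.09" --pt "-0.8 -0.053 0 -0.118" --pt "-0.8 -0.053 0 -0.148" --pt "-0.8 -0.053 0 -0.177" --pt "-0.8 -0.053 0 -0.206" --pt "-0.8 -0.053 0 -0.226" --pt "-0.8 -0.053 0 -0.226" --jaw 0.4

```text
time: 1.27
eef_pos: [0.4348, -0.0158, 0.2481]
tcp_rot: [0.997, 0.076, -0.0, -0.0]
contact_force: [0.0, -0.4, 0.3]
opening: 0.603
```

Run:
```python
from h import *
s=monitor.get_state()
from scipy.spatial.transform import Rotation as R
print(s['time'],s['eef_pos'],R.from_quat(s['tcp_rot']).as_matrix().round(3),s['qpos'],s['opening'],s['contact_force'])
save('side','side1')
```

```text
1.275 [ 0.43476094 -0.01582023  0.24807438] [[ 0.988  0.152 -0.   ]
 [ 0.152 -0.988  0.   ]
 [-0.    -0.    -1.   ]] [-2.70448973e-01 -2.70231867e-01  2.13730214e+00  3.30314519e-05
  1.27493968e+00  1.14814195e+00] 0.6026682995633139 [ 0.02998746 -0.44893301  0.28974599]
```

View pics/side1.png

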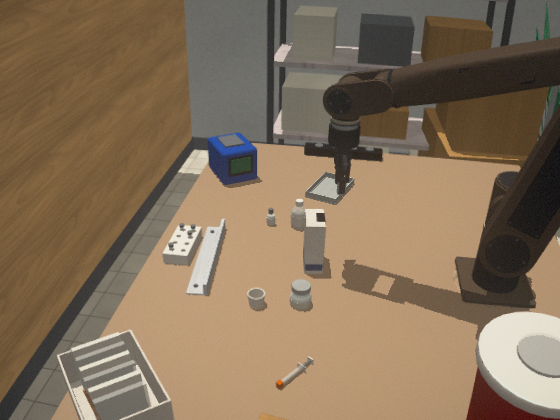

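The side image shows the fingers about (343,180) behind the carton, clear. Descending.

Request:
send_rows --pt "0 0 -0.15 0" --pt "0 0 -0.3 0" --pt "0 0 -0.41 0" --pt "0 0 -0.41 0"

```text
time: 1.82
eef_pos: [0.4327, -0.0152, 0.1226]
tcp_rot: [0.997, 0.076, -0.003, -0.001]
contact_force: [-0.0, 0.3, 0.8]
opening: 0.596
```

Run:
```python
from h import *
save('wrist','w2');save('side','s2')
im=cv2.imread('pics/s2.png')[140:290,230:420];cv2.imwrite('pics/z2.png',np.hstack([cv2.resize(im,(560,420)),cv2.resize(cv2.imread('pics/w2.png'),(240,420))]))
```

```text
(no output)
```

View pics/z2.png

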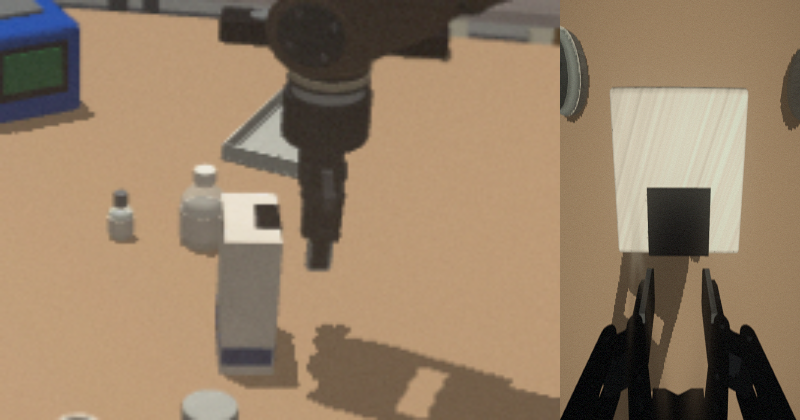

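The wrist view shows the top square to the jaws and the fingers straddling the slot. I'll push slowly along the carton's x axis.

Request:
send_rows --pt "0.02 0.003 0 0" --pt "0.04 0.006 0 0" --pt "0.06 0.009 0 0" --pt "0.08 0.012 0 0" --pt "0.095 0.014 0 0" --pt "0.11 0.0165 0 0" --pt "0.125 0.019 0 0" --pt "0.14 0.021 0 0"

```text
time: 2.92
eef_pos: [0.4772, -0.0095, 0.1252]
tcp_rot: [0.997, 0.075, -0.0, -0.0]
contact_force: [-0.6, 0.0, 0.9]
opening: 0.595
```

Run:
```python
from h import *
save('side','s3')
im=cv2.imread('pics/s3.png')[140:290,230:420];cv2.imwrite('pics/z3.png',cv2.resize(im,(560,420)))
```

```text
(no output)
```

View pics/z3.png

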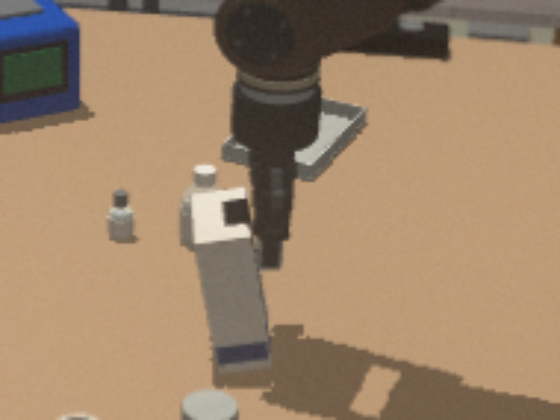

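The carton is tilting about its far bottom edge without sliding. Continuing.

Request:
send_rows --pt "0.015 0.002 0 0" --pt "0.03 0.0045 0 0" --pt "0.045 0.0065 0 0" --pt "0.06 0.009 0 0" --pt "0.07 0.0105 0 0" --pt "0.07 0.0105 0 0" --pt "0.07 0.0105 0 0"

```text
time: 3.85
eef_pos: [0.4979, -0.0064, 0.1252]
tcp_rot: [0.997, 0.075, -0.0, -0.0]
contact_force: [0.4, 0.6, 1.0]
opening: 0.601
```

Run:
```python
from h import *
save('side','s4');save('wrist','w4')
im=cv2.imread('pics/s4.png')[140:290,180:370];cv2.imwrite('pics/z4.png',np.hstack([cv2.resize(im,(400,300)),cv2.resize(cv2.imread('pics/w4.png'),(400,300))]))
```

```text
(no output)
```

View pics/z4.png

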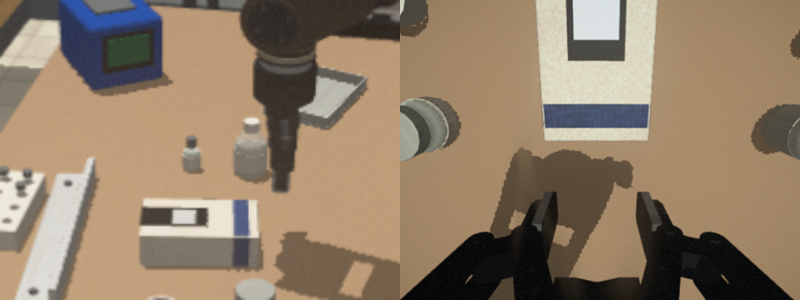

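It has fallen onto its back with the slot up, and the hand is not touching it. Measuring its pose from the scene and wrist views.

Run:
```python
from h import *
import pickle
W=cam('wrist'); w=save('wrist','w5'); s=save('scene','s5')
def z(im,x0,y0,x1,y1,k):
    im=cv2.resize(cv2.cvtColor(im,cv2.COLOR_RGB2BGR)[y0:y1,x0:x1],None,fx=k,fy=k,interpolation=cv2.INTER_CUBIC)
    for x in range((x0+9)//10*10,x1,10): cv2.line(im,((x-x0)*k,0),((x-x0)*k,6 if x%50 else 18),(0,0,255),1)
    for y in range((y0+9)//10*10,y1,10): cv2.line(im,(0,(y-y0)*k),(6 if y%50 else 18,(y-y0)*k),(0,0,255),1)
    return im
cv2.imwrite('pics/zs5.png',z(s,190,170,390,320,4)); cv2.imwrite('pics/zw5.png',z(w,180,0,380,220,3))
pickle.dump(W,open('W5.pkl','wb'))
```

```text
(no output)
```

View pics/zs5.png

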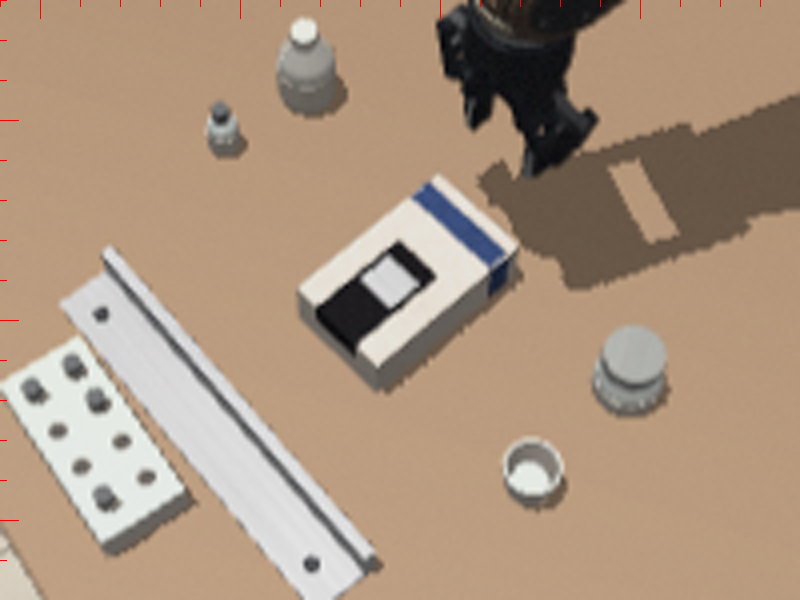

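View pics/zw5.png

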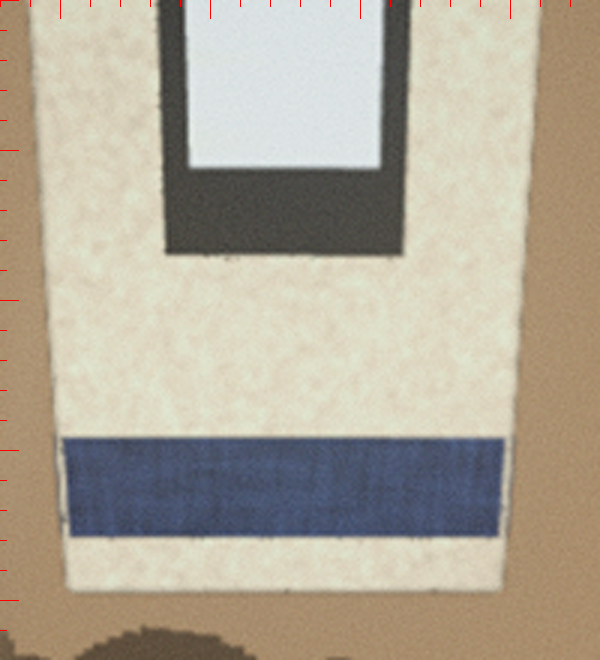

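Run:
```python
from h import *
import pickle
W=pickle.load(open('W5.pkl','rb'))
c={k:(190+x/4-.4,170+y/4-.4) for k,(x,y) in {'nR':(437,175),'nL':(519,243),'fR':(299,292),'fL':(377,366),'wR':(107,247),'wL':(380,557)}.items()}
P={k:onz('scene',v,.035 if k[0]=='w' else .05) for k,v in c.items()}
for k in P:print(k,P[k].round(4))
w={k:(180+x/3-.3,y/3-.3) for k,(x,y) in {'nL':(68,589),'nR':(502,590)}.items()}
for k in w:print('wrist',k,onz('wrist',w[k],.05,W).round(4),tri('scene',c[k],'wrist',w[k],None,W))
u=lambda a,b:np.degrees(np.arctan2(-(b-a)[0],(b-a)[1]))
print('yaw near',u(P['nR'],P['nL']),'far',u(P['fR'],P['fL']),'sides',*[np.degrees(np.arctan2(*(P['f'+s]-P['n'+s])[[1,0]])) for s in'LR'],'wall',u(P['wR'],P['wL']))
print('wrist near yaw',u(onz('wrist',w['nR'],.05,W),onz('wrist',w['nL'],.05,W)))
n=np.array([np.cos(np.radians(5.5)),np.sin(np.radians(5.5))])
B=(P['wR']+P['wL'])[:2]/2
for k in P:print(k,'gap',(B-P[k][:2])@n, 'lat',(P[k][:2]-B)@[-n[1],n[0]])
```

```text
nR [ 0.5323 -0.0463  0.05  ]
nL [0.516  0.0387 0.05  ]
fR [ 0.6779 -0.0209  0.05  ]
fL [0.6642 0.0626 0.05  ]
wR [ 0.7755 -0.1446  0.035 ]
wL [0.7416 0.1791 0.035 ]
wrist nL [0.5174 0.0425 0.05  ] (array([0.51907947, 0.04143528, 0.05662703]), np.float64(0.0007567124915573054))
wrist nR [ 0.5305 -0.0446  0.05  ] (array([ 0.53200232, -0.04472543,  0.05202464]), np.float64(0.0023921485231886987))
yaw near 10.806701065543178 far 9.363403592537662 sides 9.153865180441395 9.902529623335207 wall 5.9778568546833615
wrist near yaw 8.521563824069164
nR gap 0.23133848647754462 lat -0.04155462860982008
nL gap 0.23934583018749472 lat 0.044652294301698085
fR gap 0.08390691240077754 lat -0.030203839538945343
fL gap 0.08960779876162281 lat 0.054214350768239314
wR gap -0.0013570447807290387 lat -0.16270800550910225
wL gap 0.0013570447807290387 lat 0.16270800550910225
```

The carton lies slot-up at yaw about 9° (wall about 5.7°), with its far end about 86 mm short of the wall. I'll back off, square the hand to the wall and descend behind the standing end.

Request:
send_rows --pt "-0.04 0.003 0 -0.008" --pt "-0.04 0.003 -0.1 -0.008" --pt "-0.04 0.003 -0.22 -0.008" --pt "-0.04 0.003 -0.317 -0.008" --pt "-0.04 0.003 -0.317 -0.008"

```text
time: 4.68
eef_pos: [0.4838, -0.0051, 0.0281]
tcp_rot: [0.999, 0.05, -0.003, -0.001]
contact_force: [-0.7, -0.4, 0.7]
opening: 0.598
```

Request:
send_rows --pt "0.03 0.003 0 0" --pt "0.06 0.006 0 0" --pt "0.09 0.009 0 0" --pt "0.12 0.012 0 0" --pt "0.15 0.015 0 0" --pt "0.18 0.018 0 0" --pt "0.21 0.021 0 0" --pt "0.24 0.024 0 0" --pt "0.27 0.027 0 0" --pt "0.3 0.03 0 0" --pt "0.3 0.03 0 0"

```text
time: 6.05
eef_pos: [0.5772, 0.0034, 0.0304]
tcp_rot: [0.999, 0.05, 0.001, 0.0]
contact_force: [0.0, -0.1, -0.4]
opening: 0.604
```

Run:
```python
from h import *
s=monitor.get_state();print(s['eef_pos'],s['contact_force'])
im=save('side','s6');im2=save('scene','sc6')
f=lambda im,a:cv2.resize(cv2.cvtColor(im,cv2.COLOR_RGB2BGR)[a[1]:a[1]+150,a[0]:a[0]+200],(800,600),interpolation=cv2.INTER_CUBIC)
cv2.imwrite('pics/z6.png',f(im,(170,170)));cv2.imwrite('pics/z6b.png',f(im2,(190,170)))
```

```text
[0.57716742 0.00343409 0.03038616] [ 0.03295528 -0.10602706 -0.40470678]
```

View pics/z6.png

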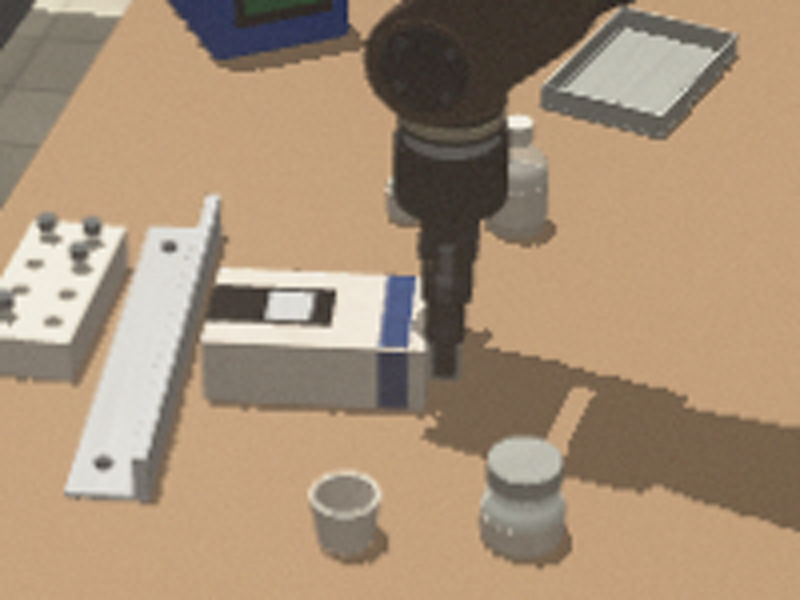

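View pics/z6b.png

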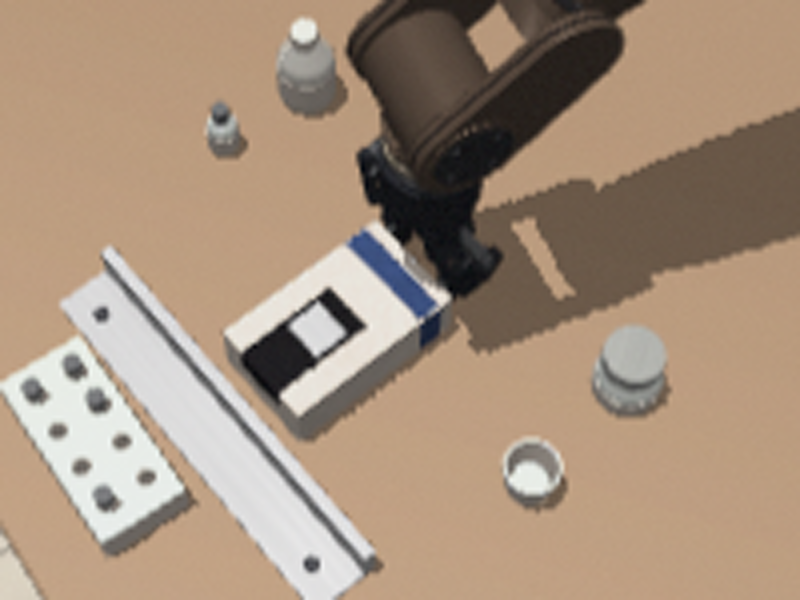

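Squaring up well, with about 20 mm to go. Nearing the wall gently.

Request:
send_rows --pt "0.02 0.002 0 0" --pt "0.035 0.0035 0 0" --pt "0.05 0.005 0 0" --pt "0.055 0.0055 0 0" --pt "0.06 0.006 0 0" --pt "0.06 0.006 0 0"

```text
time: 6.9
eef_pos: [0.5942, 0.0053, 0.0303]
tcp_rot: [0.999, 0.05, 0.0, 0.0]
contact_force: [0.1, -0.3, -0.5]
opening: 0.599
```

Request:
send_rows --pt "0.003 0.0003 0 0" --pt "0.006 0.0006 0 0"

```text
time: 7.15
eef_pos: [0.5952, 0.0054, 0.0303]
tcp_rot: [0.999, 0.05, -0.001, -0.0]
contact_force: [-5.1, -0.5, 3.2]
opening: 0.601
```

Request:
send_rows --pt "0.003 0.0003 0 0" --pt "0.003 0.0003 0 0"

```text
time: 7.4
eef_pos: [0.5952, 0.0054, 0.0303]
tcp_rot: [0.999, 0.05, -0.002, -0.0]
contact_force: [-6.8, -1.5, 5.0]
opening: 0.605
```

Request:
send_rows --pt "0.003 0.0003 0 0" --pt "0.003 0.0003 0 0"

```text
time: 7.65
eef_pos: [0.5952, 0.0055, 0.0302]
tcp_rot: [0.999, 0.05, -0.004, -0.0]
contact_force: [-9.8, -0.9, 7.5]
opening: 0.599
```

Seated: the TCP stopped advancing as the force rose. I'll back away, raise the hand and look with the wrist camera above the contact line.

Request:
send_rows --pt "-0.06 -0.006 0 0" --pt "-0.12 -0.012 0 0" --pt "-0.12 -0.012 0.15 0" --pt "-0.12 -0.012 0.35 0" --pt "0.05 -0.006 0.5 0" --pt "0.2 0.01 0.5 0" --pt "0.25 0.01 0.5 0" --pt "0.25 0.01 0.5 0"

```text
time: 8.65
eef_pos: [0.6736, 0.0087, 0.1801]
tcp_rot: [0.999, 0.05, 0.001, 0.0]
contact_force: [-0.2, 0.9, -0.5]
opening: 0.601
```

Run:
```python
from h import *
import pickle
W=cam('wrist'); w=save('wrist','w7'); s=save('scene','sc7'); save('side','s7')
pickle.dump(W,open('W7.pkl','wb'))
```

```text
(no output)
```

View pics/w7.png

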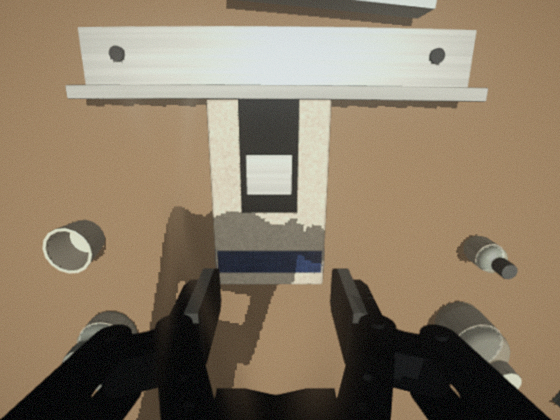

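View pics/s7.png

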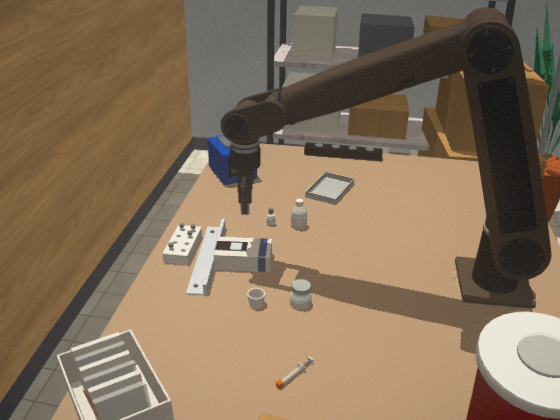

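The wrist view shows the far end meeting the wall at row ~99 across columns 208–330. Checking squareness numerically with edge fits.

Run:
```python
from h import *
import pickle
W=pickle.load(open('W7.pkl','rb')); im=np.load('pics/w7.npy'); g=im.astype(float).mean(2)
def vedge(cols,r0,r1,sign):
    out=[]
    for c in cols:
        d=np.diff(g[r0:r1,c])*sign; i=int(d.argmax())
        if 0<i<len(d)-1:
            a,b,e=d[i-1:i+2]; o=.5*(a-e)/(a-2*b+e) if a-2*b+e else 0
            out.append((c,r0+i+.5+o))
    return np.array(out)
def fit(px,z):
    P=np.array([onz('wrist',p,z,W)[:2] for p in px]); 
    for _ in range(3):
        q=np.polyfit(P[:,1],P[:,0],1); r=P[:,0]-np.polyval(q,P[:,1]); k=abs(r)<max(2*r.std(),3e-4); P=P[k]
    return q,r.std(),len(P)
wl=vedge(list(range(90,200))+list(range(340,470)),90,112,-1)
q1=fit(wl,.035); ne=vedge(range(222,320),272,296,-1)
q2=fit(ne,.05)
for n,(q,s,k) in(('wall',q1),('near end',q2)):print(n,'yaw',np.degrees(np.arctan(-q[0])),'x@y.02',np.polyval(q,.02),s,k)
# sides: for rows, horizontal edges
for nm,c0,c1,sg in(('L',200,226,1),('R',316,340,-1)):
    out=[]
    for r in range(110,200):
        d=np.diff(g[r,c0:c1])*sg; out.append((c0+d.argmax()+.5,r))
    P=np.array([onz('wrist',p,.05,W)[:2] for p in out]); 
    for _ in range(3):
        q=np.polyfit(P[:,0],P[:,1],1); r=P[:,1]-np.polyval(q,P[:,0]); P=P[abs(r)<max(2*r.std(),3e-4)]
    print('side',nm,'yaw',np.degrees(np.arctan(q[0])))
print('perp dist near end to wall', (np.polyval(q1[0],.018)-np.polyval(q2[0],.018))*np.cos(np.arctan(q1[0][0])))
z=cv2.resize(cv2.cvtColor(im,cv2.COLOR_RGB2BGR)[70:130,190:350],(800,300),interpolation=cv2.INTER_CUBIC);cv2.imwrite('pics/z7.png',z)
s=cv2.imread('pics/sc7.png')[170:320,190:390];cv2.imwrite('pics/z7b.png',cv2.resize(s,(800,600),interpolation=cv2.INTER_CUBIC))
```

```text
wall yaw 5.425837955022791 x@y.02 0.7565612091354686 0.00013202777827983896 239
near end yaw 5.885061256528031 x@y.02 0.606692990607417 0.0002657756805201876 81
side L yaw 5.919291039650754
side R yaw 6.162265093711963
perp dist near end to wall 0.1491806079885512
```

View pics/z7.png

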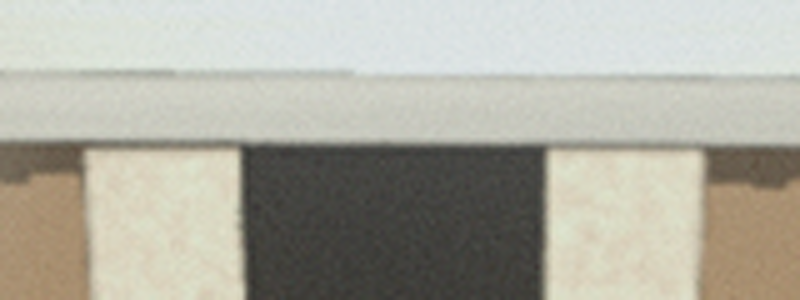

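View pics/z7b.png

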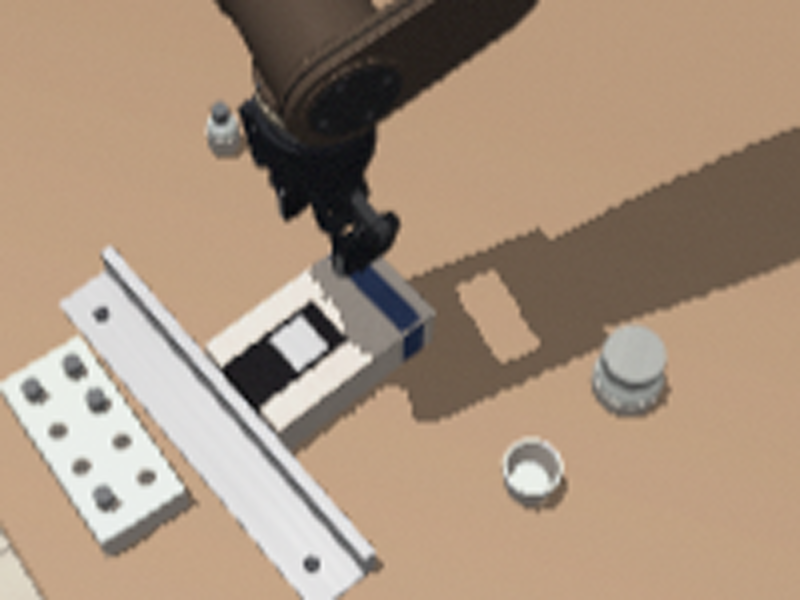

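The carton is flush at about 149 mm from near end to wall, with roughly 0.5° apparent mismatch. There is plenty of time, so one gentle push at mid-width with the jaw shut will let it square itself against the wall.

Request:
send_rows --pt "-0.2 -0.02 0 0" --pt "-0.4 -0.02 0 0" --pt "-0.4 -0.02 -0.2 -0.001" --pt "-0.4 -0.02 -0.4 -0.001" --pt "-0.4 -0.02 -0.48 -0.001" --pt "-0.4 -0.02 -0.48 -0.001" --pt "-0.34 -0.014 -0.48 -0.001" --pt "-0.3 -0.01 -0.48 -0.001" --pt "-0.28 -0.008 -0.48 -0.001" --pt "-0.27 -0.007 -0.48 -0.001" --pt "-0.265 -0.0065 -0.48 -0.001" --jaw 1

```text
time: 10.18
eef_pos: [0.5929, 0.0067, 0.0363]
tcp_rot: [0.999, 0.047, -0.0, -0.0]
contact_force: [-0.5, 0.7, -0.5]
opening: -0.003
```

Request:
send_rows --pt "0.004 0.0004 0 0" --pt "0.008 0.0008 0 0" --pt "0.008 0.0008 0 0"

```text
time: 10.55
eef_pos: [0.595, 0.007, 0.0361]
tcp_rot: [0.999, 0.047, -0.001, -0.0]
contact_force: [-1.1, 0.0, 0.8]
opening: 0.002
```

Request:
send_rows --pt "0.003 0.0003 0 0" --pt "0.006 0.0006 0 0" --pt "0.008 0.0008 0 0" --pt "0.008 0.0008 0 0"

```text
time: 11.05
eef_pos: [0.5951, 0.007, 0.0361]
tcp_rot: [0.999, 0.048, -0.004, -0.0]
contact_force: [-10.5, -1.8, 8.0]
opening: 0.001
```

Seated again, at 10.5 N with no advance. Backing off, raising and re-checking.

Request:
send_rows --pt "-0.04 -0.004 0 0" --pt "-0.12 -0.012 0 0" --pt "-0.12 -0.012 0.15 0" --pt "-0.12 -0.012 0.35 0" --pt "0.05 -0.006 0.48 0" --pt "0.2 0.01 0.48 0" --pt "0.25 0.01 0.48 0" --pt "0.25 0.01 0.48 0" --pt "0.25 0.01 0.48 0"

```text
time: 12.18
eef_pos: [0.672, 0.0102, 0.1796]
tcp_rot: [0.999, 0.047, -0.0, -0.0]
contact_force: [-0.4, -0.7, 0.9]
opening: 0.003
```

Run:
```python
from h import *
W=cam('wrist'); im=save('wrist','w8'); save('side','s8')
g=im.astype(float).mean(2)
hsv=cv2.cvtColor(im,cv2.COLOR_RGB2HSV)
def sub(d):
    i=int(d.argmax())
    if not 0<i<len(d)-1: return None
    a,b,e=d[i-1:i+2]; den=a-2*b+e; return i+.5+(.5*(a-e)/den if den else 0)
def rob(P,i,j):
    for _ in range(4):
        q=np.polyfit(P[:,i],P[:,j],1); r=P[:,j]-np.polyval(q,P[:,i]); P=P[abs(r)<max(2*r.std(),3e-4)]
    return q,r.std(),len(P)
def col(cols,r0,r1,z):
    px=[(c,r0+s) for c in cols for s in[sub(-np.diff(g[r0:r1,c]))] if s is not None]
    return rob(np.array([onz('wrist',p,z,W)[:2] for p in px]),1,0)
w=col(list(range(90,195))+list(range(345,465)),88,114,.035); n=col(range(226,318),268,300,.05)
print('wall',np.degrees(np.arctan(-w[0][0])),w[1:],'near',np.degrees(np.arctan(-n[0][0])),n[1:])
for nm,c0,c1,sg in(('L',198,228,1),('R',312,342,-1)):
    px=[(c0+s,r) for r in range(110,205) for s in[sub(np.diff(g[r,c0:c1])*sg)] if s is not None]
    q=rob(np.array([onz('wrist',p,.05,W)[:2] for p in px]),0,1);print(nm,np.degrees(np.arctan(q[0][0])),q[1:])
print('dist',(np.polyval(w[0],.018)-np.polyval(n[0],.018))*np.cos(np.arctan(w[0][0])))
```

```text
wall 5.420391867772021 (np.float64(9.034794011638018e-05), 225) near 6.552473435299549 (np.float64(0.002858945724599161), 72)
L 5.920918356474353 (np.float64(0.00015348913720849482), 88)
R 5.898491940042898 (np.float64(0.00017687284900477207), 86)
dist 0.1464784774279534
```

View pics/w8.png

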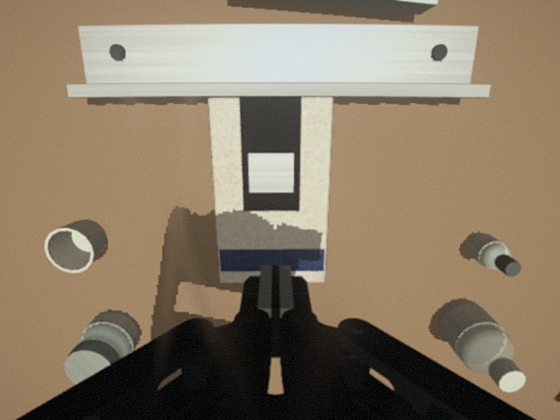

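View pics/s8.png

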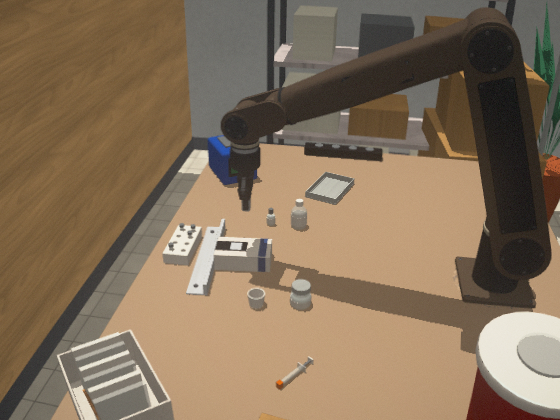

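The carton's yaw did not change with the centred push (sides 5.92°), so it is seated and the ~0.5° left is within calibration error. The bystanders are at the same pixels as at the start, and the hand is about 11 cm above the carton. Handing in.

Run:
```python
from h import *
a=np.load('pics/side0.npy').astype(int);b=np.load('pics/s8.npy').astype(int)
for n,(x,y,w,h) in dict(vial=(262,205,16,22),jar=(288,280,26,30),cup=(244,285,26,26),syr=(272,352,46,40),tray=(303,172,55,35)).items():
    print(n,abs(a-b)[y:y+h,x:x+w].mean().round(2))
print(workorder.sign_off())
```

```text
vial 1.92
jar 2.83
cup 3.0
syr 1.93
tray 1.98
the job is handed in; nothing more can be done
None
```

The carton is on its back with the slot up, and its end is against the backstop. I handed the job in at about 12.3 s; sign-off gives no verdict.

**What I did:**
- Two part-open fingers either side of the slot, near the top of the slot face, tipped the carton over.
- The hand, turned square to the wall, then pushed it about 86 mm along the counter to the backstop.
- A last gentle push at mid-width, jaw shut, seated it. It was never gripped or lifted.

**Last checks:**
- **Flush:** both final pushes stopped dead against the wall at about 10 N. The near end measured 149 mm from the wall, against a carton length of 150 mm.
- **Square:** this reading did not fully agree. The wall measured 5.4° and the carton sides 5.9°. The mid-width push did not change the carton's angle, so I take the 0.5° as calibration error. In the wrist picture the end meets the wall evenly.
- **One check failed:** in the last wrist picture the shut fingers partly hid the near end, so that edge fit (6.6°, 146 mm) was no good. I relied on the earlier one.
- **Other items:** the vial, jar, cup, syringe and tray show only image noise between the first and last side pictures. The gel bottle was not in that comparison; by eye it had not moved.
- **Hand:** about 11 cm above the carton, touching nothing.

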